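# Make up two sandal-finishing kits

## Task

Make up the two kits on the sandal maker's bench: the long tray with three bays is for the man's pair and gets the large heel block, the flat tack tin and the bottle of edge dye; the short tray with two bays is for the child's pair and gets the small heel block and the wooden edge slicker. Put one thing in the middle of each bay (any bay of the right tray will do), each standing flat on the tray floor the way up it stands on the bench. Leave the hammer, the tea glass and the wooden last where they are.

Things in the scene. Friction and masses are not known exactly. Their poses are not given: they have to be found in the camera images.
- large_heel_mid (a point): large dark wooden heel block with a black rubber sole-lift, D-shaped seen from above: 62 mm long (x) by 50 mm wide (y), 34 mm high; round at its -x end, flat at its +x end, parallel sides 50 mm apart on which it is best gripped; the point is its centre, half-way up; z up
- small_heel_mid (a point): small dark wooden heel block of the same D shape: 46 mm long (x) by 36 mm wide (y), 28 mm high; parallel sides 36 mm apart; the point is its centre, half-way up; z up
- tin_mid (a point): flat round closed metal tack tin, 28 mm high: body 50 mm across, its lid (the upper 10 mm) 52 mm across; the point is its centre, half-way up; z up
- bottle_mid (a point): small closed amber glass bottle with a black cap, standing upright, 78 mm high: round body 42 mm across up to 52 mm above its foot, then a shoulder and a cap 24 mm across; the point is its centre, half-way up; z up
- slicker_mid (a point): plain wooden edge slicker (burnisher) standing on its grooved foot like a small pawn, 72 mm high: foot 36 mm across, round handle 28 mm across between 20 and 58 mm above the foot's underside, a knob 34 mm across on top; the point is its centre, half-way up; z up
- long_tray: long low cork-floored kit tray with dark wooden walls, 282 mm (y) by 98 mm (x), fixed to the bench, with three bays centred at y = -92, 0 and +92 mm in its own frame. The bays are 86 mm square inside, in a row along the tray's own y, with 6 mm walls and dividers; floor 4 mm above the table, rims 10 mm above the table (so only 6 mm above the floor). The origin is the middle of its underside on the table, z up, x across the row. 
- short_tray: short low cork-floored kit tray with dark wooden walls, 190 mm (y) by 98 mm (x), fixed to the bench, with two bays centred at y = -46 and +46 mm in its own frame. The bays are 86 mm square inside, in a row along the tray's own y, with 6 mm walls and dividers; floor 4 mm above the table, rims 10 mm above the table (so only 6 mm above the floor). The origin is the middle of its underside on the table, z up, x across the row. 
- hammer: bystander: hammer lying across the bench beyond the trays; origin in its underside, handle along its own x
- tea_glass: bystander: empty clear tea glass standing at the left of the bench, 64 mm across the rim, 85 mm high; origin at the centre of its underside
- last: bystander: wooden shoe last lying sole down at the right of the bench, about 237 mm long (x, toe to +x), 82 mm wide, 77 mm high; origin in its underside near the middle

How it is judged:
At the end, for the whole second after the job is handed in: Large heel block, tin and bottle each in a different bay of the long tray, small heel block and slicker each in a different bay of the short tray: centre within 15 mm of a bay centre along each tray axis, height within 4 mm of standing on the tray floor, upright within 0.12 rad, at rest (x of large_heel_mid in the frame of long_tray between -0.015 and 0.015 m and (y of large_heel_mid in the frame of long_tray between -0.107 and -0.077 m or y of large_heel_mid in the frame of long_tray between -0.015 and 0.015 m or y of large_heel_mid in the frame of long_tray between 0.077 and 0.107 m) and z of large_heel_mid in the frame of long_tray between 0.017 and 0.025 m and angle between each of large_heel_mid, tin_mid, bottle_mid, small_heel_mid, slicker_mid's own z axis and vertical below 0.12 rad and linear speed of each of large_heel, tin, bottle, small_heel, slicker below 0.02 m/s and x of tin_mid in the frame of long_tray between -0.015 and 0.015 m and (y of tin_mid in the frame of long_tray between -0.107 and -0.077 m or y of tin_mid in the frame of long_tray between -0.015 and 0.015 m or y of tin_mid in the frame of long_tray between 0.077 and 0.107 m) and z of tin_mid in the frame of long_tray between 0.014 and 0.022 m and x of bottle_mid in the frame of long_tray between -0.015 and 0.015 m and (y of bottle_mid in the frame of long_tray between -0.107 and -0.077 m or y of bottle_mid in the frame of long_tray between -0.015 and 0.015 m or y of bottle_mid in the frame of long_tray between 0.077 and 0.107 m) and z of bottle_mid in the frame of long_tray between 0.039 and 0.047 m and x of small_heel_mid in the frame of short_tray between -0.015 and 0.015 m and (y of small_heel_mid in the frame of short_tray between -0.061 and -0.031 m or y of small_heel_mid in the frame of short_tray between 0.031 and 0.061 m) and z of small_heel_mid in the frame of short_tray between 0.014 and 0.022 m and x of slicker_mid in the frame of short_tray between -0.015 and 0.015 m and (y of slicker_mid in the frame of short_tray between -0.061 and -0.031 m or y of slicker_mid in the frame of short_tray between 0.031 and 0.061 m) and z of slicker_mid in the frame of short_tray between 0.036 and 0.044 m); the robot touches nothing.
It fails at once if the hammer is shifted by more than 20 mm or knocked over (distance of hammer from where it was at the start of the episode above 0.02 m or angle between hammer's own z axis and vertical above 0.4 rad).
It fails at once if the tea glass is shifted by more than 20 mm or knocked over (distance of tea_glass from where it was at the start of the episode above 0.02 m or angle between tea_glass's own z axis and vertical above 0.4 rad).
It fails at once if the wooden last is shifted by more than 20 mm or knocked over (distance of last from where it was at the start of the episode above 0.02 m or angle between last's own z axis and vertical above 0.4 rad).
It also fails if it takes over 118 s, if anything falls off the work surface, if the arm or the gripper's body presses on something with over 40 N, if the wrist force passes 120 N, or if a joint passes its speed limit or range.

## Robot

A 6-joint arm with a two-finger parallel gripper is mounted at the origin on the work surface. World frame = base frame: x ahead of the robot, y to its left, z up, the work surface at z = 0. Lengths are in m, angles in rad, forces in N, time in s.
With the tool pointing down it reaches from about 0.4 to 0.825 m from the base axis. Payload 7 kg.
Tool frame: the origin (TCP) lies at the very end of the fingers, on their centre line; the grasp point (between the pads) lies 19 mm behind it; z points along the fingers, y is the line along which they close (so a half turn about z gives the same grasp; the last joint's range is limited). The gripper opens to 88 mm and grips with 3 to 60 N. Pads are 19 mm wide; open, the fingers measure 130 mm over their backs; the gripper's body (78 mm by 193 mm) begins 47 mm behind the grasp point.
Start: joints at [0.288, 0.359, 0.012, 0, -1.224, -0.288], TCP at [0.675, -0, 0.227] pointing down, gripper open.
Joint ranges: [-3.07, 3.07], [-1.43, 2.12], [-1.02, 1.25], [-3.03, 1.67], [-3.05, -0], [-3.03, 3.03]. Speed limits (rad/s): [2.39, 2.39, 3.01, 3.14, 3.14, 3.14].

## Interface

Orientations are given as [roll, pitch, yaw] about the fixed x, y, z axes, in that order (R = Rz(yaw) Ry(pitch) Rx(roll)).
In Python, from station import arm gives the robot as it stands.
- The arm moves only by the tool step_arm, never from a script. Its argument "rows" is a list of rows, each a list of 5 numbers: the shift along the world's x, y, z in m, then the turn about the world's z in rad, then the finger opening in m, from 0 to 0.0876. In form: [[x, y, z, spin, gripper], ...]. A call has 1 to 20 rows; each row is the pose to reach, as a shift and turn from the pose commanded when the call began; what a row does not reach only later rows make up. A row lasts 1/10 s, in which the tool goes at most 50 mm and 8.59 degrees, less where a joint would pass 70% of its speed; a pose out of reach is approached as far as the arm can. A call with a gripper value outside its range is refused whole. The fingers move at their own pace and stop on an object; "newtons" is the grip in N (left out, the last holds). Time passes only in rows, so rows that repeat a pose let the fingers close. It gives the time, the measured TCP pose, the force, the opening and the grip force at its end, in the units of the state.
- arm.get_state(): the state, without advancing time (a new reading comes with each control period).
- arm.grab_frame(name): name is "scene" or "side" or "wrist"; returns a dict with "color" (400x640x3 uint8, blue, green, red), "vfov" (degrees; the focal length in pixels is half the picture's height over the tangent of half this angle, whatever the lens; pixels are square), "cx", "cy" (the principal point, pixels), "k1" (the pictures are not rectified: a ray, as slopes to the right and down, at radius r is drawn at 1 + k1 r^2 times it, then the intrinsics apply), "rvec" (rotation vector, rad) and "tvec" (3), from world to camera coordinates, as OpenCV has them. Camera axes: x right, y down, z forward; pixel columns grow to the right and rows downward; lengths in m; the calibration is good to about 2 mm. A picture is of the moment at which its call begins. There is no depth.
- arm.job_done(): hands the job in; it is judged then, once.
The state is a dict: "t": time; "q": joint angles; "qd": joint speeds; "joint_efforts": joint torques, N m; "eef_pos": TCP position; "ee_rot": TCP orientation; "force": force on the tool from outside, world axes, zero at the start; "moment": the same for the moment, N m; "width": finger opening in m; "gripper_force": force on a finger pad.
Only numpy, scipy, OpenCV 4.12 (cv2) and the standard library are available. Lean on these libraries where they do the work, as an engineer would, in place of code of your own. Each camera call takes 0.05 s, during which the arm holds its last target. There are 200 camera calls.

## Working session

There is one attempt and no reset: what is moved stays moved. The work goes in short steps, Python scripts to look and compute and a tool call to move; the robot and the scene stay as the last step left them, time stands still between calls to the robot, and variables do not carry over. Pictures are saved under pics/ and viewed, at most 14 in all, crops included, and the job is handed in when it is done.

Besides the shell and the picture viewer there is one more tool, called after "Call:" as name([rows], argument=value, ...), one row to a line, values as JSON. step_arm: Moves the arm, as the interface text tells. Its arguments: {"type":"object","properties":{"rows":{"type":"array"},"newtons":{"type":"number"}},"required":["rows"]}

```bash
mkdir -p pics; python3 - <<'E'
from station import arm
import cv2,pickle
for n in ("scene","side","wrist"):
    f=arm.grab_frame(n); cv2.imwrite(f"pics/{n}0.png",f["color"]); pickle.dump(f,open(f"{n}0.pkl","wb"))
    print(n,f["vfov"],f["k1"],f["tvec"],f["rvec"])
print(arm.get_state())
E
```

```text
scene 48.48905266542762 -0.017497682395649816 [ 0.54353053 -0.19867518  1.71645719] [ 0.7377835   2.80306358 -0.78185326]
side 45.54134499764599 -0.04670879954919168 [-0.60665615  0.0798802   1.5933966 ] [ 2.1189373  -0.06553722  0.0264771 ]
wrist 58.579866691072446 -0.08292113384368446 [ 0.67372363 -0.03472221  0.38911524] [1.75154713e-03 3.11243883e+00 4.24641668e-01]
{'t': 0.15, 'q': array([ 2.88090377e-01,  3.59245032e-01,  1.12590784e-02, -2.33208615e-04,
       -1.22407340e+00, -2.88086267e-01]), 'qd': array([-5.60013308e-05, -2.03247314e-03,  3.18299574e-03,  6.26794392e-04,
       -7.98819031e-04, -4.51031617e-04]), 'joint_efforts': array([ 1.39394037e-04, -5.83274567e+01,  2.93289685e+01,  7.00122759e+00,
        8.75052094e-03, -9.76538854e-05]), 'eef_pos': array([ 6.74637059e-01, -3.96016975e-05,  2.25822632e-01]), 'ee_rot': array([ 3.14031938e+00, -1.48655689e-04, -1.57087151e+00]), 'force': array([ 0.17752376, -0.13947261,  0.91148271]), 'moment': array([0.02858472, 0.00656681, 0.01669313]), 'gripper_force': 0.0, 'width': 0.08764547896822317}
```

View pics/scene0.png

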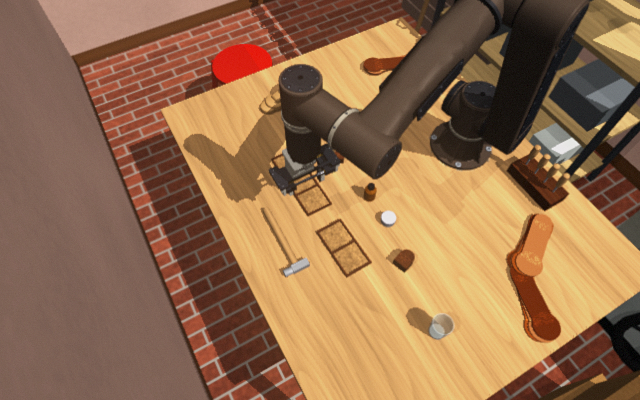

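View pics/side0.png

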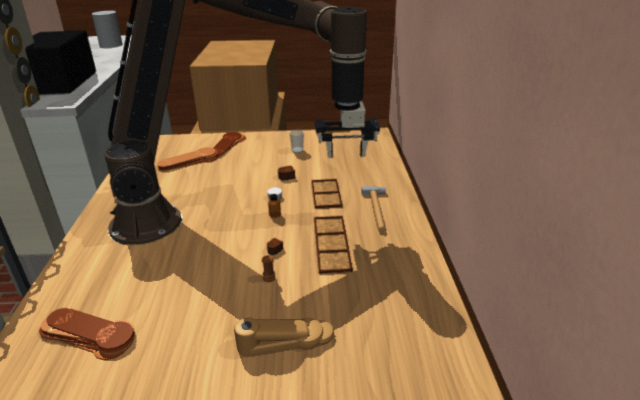

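View pics/wrist0.png

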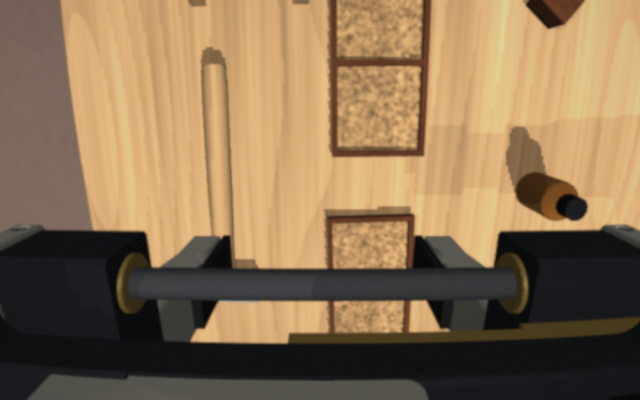

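Side view shows everything clear: the trays (short at ~326,193; long at ~333,243), large heel near (286,173) or (275,246), tin (275,193), bottle (274,208), slicker (268,268). I enlarge both views.

```bash
cat > h.py <<'E'
import numpy as np,cv2,pickle
def K(f):
    F=200/np.tan(np.radians(f["vfov"])/2); return np.array([[F,0,f["cx"]],[0,F,f["cy"]],[0,0,1.]]),np.array([f["k1"],0,0,0,0.])
def back(f,uv,z):
    k,d=K(f); R=cv2.Rodrigues(np.array(f["rvec"],float))[0]; t=np.array(f["tvec"],float).ravel()
    p=cv2.undistortPoints(np.array(uv,float).reshape(-1,1,2),k,d).reshape(-1,2)
    c=-R.T@t; r=np.c_[p,np.ones(len(p))]@R
    return c+r*((z-c[2])/r[:,2])[:,None]
def proj(f,P):
    k,d=K(f); return cv2.projectPoints(np.array(P,float).reshape(-1,1,3),np.array(f["rvec"],float),np.array(f["tvec"],float),k,d)[0].reshape(-1,2)
E
python3 - <<'E'
import cv2
im=cv2.imread("pics/side0.png")[155:290,250:390]
cv2.imwrite("pics/side0c.png",cv2.resize(im,None,fx=4.4,fy=4.4,interpolation=cv2.INTER_CUBIC))
im=cv2.imread("pics/scene0.png")[150:290,265:425]
cv2.imwrite("pics/scene0c.png",cv2.resize(im,None,fx=4.2,fy=4.2,interpolation=cv2.INTER_CUBIC))
E
```

```text
(no output)
```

View pics/side0c.png

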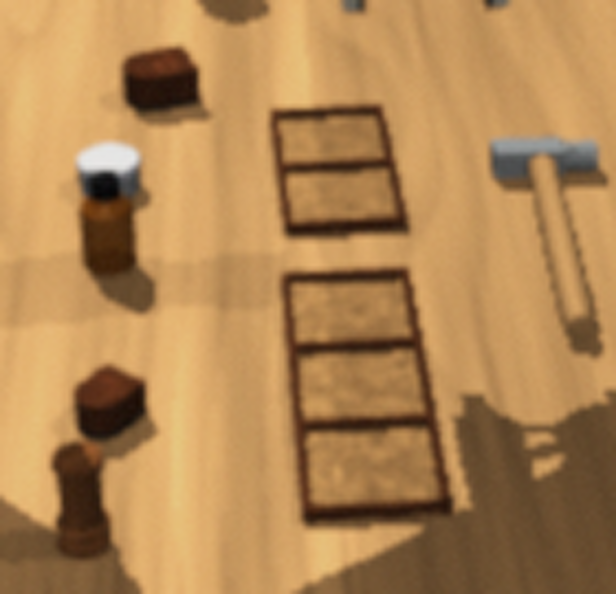

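The crop shows the trays' rim corners: short (272,110),(380,106),(407,230),(287,233), long (284,273),(408,269),(450,510),(307,518). Object tops: large heel (160,64), tin (108,160), cap (104,178), small heel (110,386), slicker knob (78,452).

```bash
python3 - <<'E'
from h import *
f=pickle.load(open("side0.pkl","rb"))
b=lambda l,z: back(f,np.array([250,155])+np.array(l)/4.4,z)[:,:2].round(3)
for n,l in (("short",[(272,110),(380,106),(407,230),(287,233)]),("long",[(284,273),(408,269),(450,510),(307,518)])):
    p=b(l,.010); print(n,p.tolist(),p.mean(0)); e=(p[2]-p[1]+p[3]-p[0]); print("len",np.linalg.norm(e)/2,"dir",np.arctan2(-e[0],e[1])%np.pi)
for n,c,z in (("large",(160,64),.034),("tin",(108,160),.028),("bottle",(104,178),.078),("small",(110,386),.028),("slick",(78,452),.072)):
    print(n,b([c],z))
E
```

```text
short [[0.568, 0.237], [0.662, 0.237], [0.667, 0.036], [0.573, 0.038]] [0.6175 0.137 ]
len 0.20006249023742553 dir 0.024994793618919875
long [[0.569, -0.019], [0.663, -0.02], [0.666, -0.304], [0.573, -0.305]] [ 0.61775 -0.162  ]
len 0.2850214904178279 dir 0.01228008443629891
large [[0.471 0.284]]
tin [[0.431 0.131]]
bottle [[0.435 0.018]]
small [[ 0.443 -0.178]]
slick [[ 0.43  -0.306]]
```

View pics/scene0c.png

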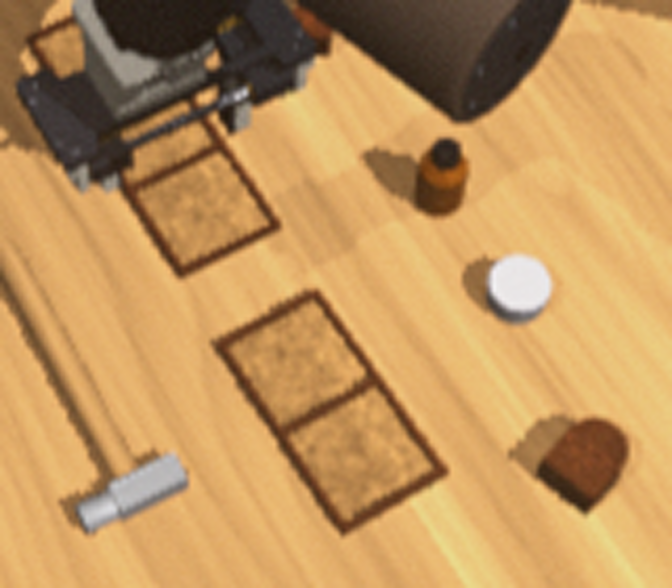

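The scene crop agrees: large heel near (590,455) with its round end up-right, tin lid at (520,284), bottle cap at (447,152). Now I take close wrist views, first over the small heel and slicker.

Call:
step_arm([
  [-0.05,-0.04,0.02,0,0.087],
  [-0.09,-0.08,0.03,0,0.087],
  [-0.13,-0.12,0.03,0,0.087],
  [-0.16,-0.14,0.03,0,0.087],
  [-0.175,-0.15,0.03,0,0.087],
  [-0.175,-0.15,0.03,0,0.087],
  [-0.175,-0.15,0.03,0,0.087],
  [-0.175,-0.15,0.03,0,0.087],
])

```text
t: 0.95
eef_pos: [0.5005, -0.1497, 0.2565]
ee_rot: [-3.141, 0.0, -1.571]
force: [-0.4, -0.2, -0.4]
width: 0.0871
gripper_force: 0.0
```

```bash
python3 - <<'E'
from station import arm
from h import *
f=arm.grab_frame("wrist"); cv2.imwrite("pics/w1.png",f["color"]); pickle.dump(f,open("w1.pkl","wb"))
E
```

Call:
step_arm([
  [0,0.04,0,0,0.087],
  [0,0.09,0,0,0.087],
  [0,0.14,0,0,0.087],
  [0,0.19,0,0,0.087],
  [0,0.24,0,0,0.087],
  [0,0.27,0,0,0.087],
  [0,0.29,0,0,0.087],
  [0,0.29,0,0,0.087],
  [0,0.29,0,0,0.087],
  [0,0.29,0,0,0.087],
])

```text
t: 2.0
eef_pos: [0.5, 0.1398, 0.2562]
ee_rot: [3.141, -0.0, -1.571]
force: [0.7, -0.7, 0.7]
width: 0.0868
gripper_force: 0.0
```

```bash
python3 - <<'E'
from station import arm
from h import *
f=arm.grab_frame("wrist"); cv2.imwrite("pics/w2.png",f["color"]); pickle.dump(f,open("w2.pkl","wb"))
E
```

Call:
step_arm([
  [0,0.04,0,0,0.087],
  [0,0.09,0,0,0.087],
  [0,0.14,0,0,0.087],
  [0,0.18,0,0,0.087],
  [0,0.21,0,0,0.087],
  [0,0.23,0,0,0.087],
  [0,0.23,0,0,0.087],
  [0,0.23,0,0,0.087],
  [0,0.23,0,0,0.087],
])

```text
t: 2.95
eef_pos: [0.5002, 0.3688, 0.2568]
ee_rot: [-3.142, -0.0, -1.572]
force: [0.0, -0.3, 0.1]
width: 0.0869
gripper_force: 0.0
```

```bash
python3 - <<'E'
from station import arm
from h import *
f=arm.grab_frame("wrist"); cv2.imwrite("pics/w3.png",f["color"]); pickle.dump(f,open("w3.pkl","wb"))
a=[cv2.imread(f"pics/w{i}.png")[:270,100:640] for i in (1,2,3)]
cv2.imwrite("pics/w13.png",np.vstack([a[0],a[1]])); cv2.imwrite("pics/w3c.png",a[2])
E
```

```text
(no output)
```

View pics/w13.png

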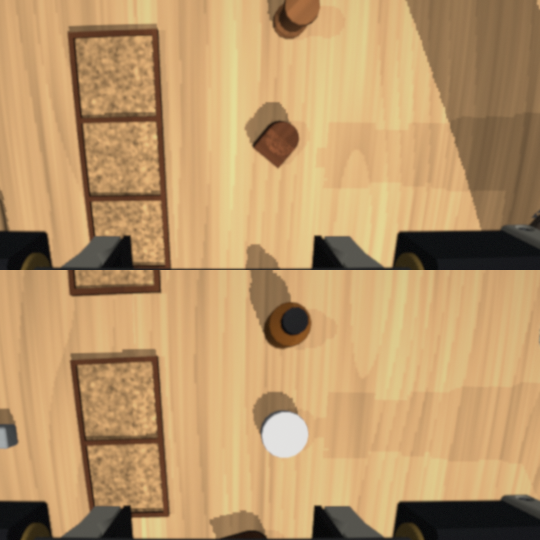

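View pics/w3.png

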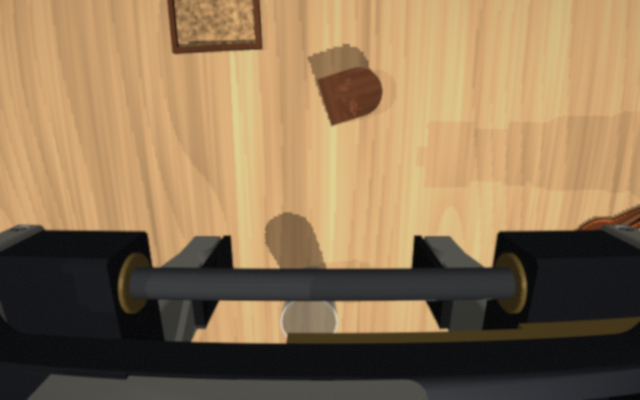

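Wrist views: slicker knob (403,9), small heel around (377,143), with its flat end lower-left. Bottle cap (393,52 in w2) and tin lid (385,164 in w2). Large heel around (350,95) in w3, flat end left. The tea glass rim is at about (308,320), close to the large heel. I zoom in on the heels.

```bash
python3 - <<'E'
from h import *
c=lambda n,x,y,w,h:cv2.resize(cv2.imread(f"pics/{n}.png")[y:y+h,x:x+w],None,fx=5,fy=5,interpolation=cv2.INTER_CUBIC)
A=np.hstack([c("w1",340,110,75,60),c("w3",305,55,85,75)[:300]]) if 0 else np.hstack([c("w1",340,105,75,80),c("w3",305,55,85,80)])
cv2.imwrite("pics/heels.png",A)
f=[pickle.load(open(f"w{i}.pkl","rb")) for i in (1,2,3)]
p=lambda i,uv,z:back(f[i-1],uv,z).round(4)[:,:2].tolist()
print("slick",p(1,[(403,9)],.072)); print("bottle",p(2,[(393.5,51.5)],.078)); print("tin",p(2,[(385,164)],.028)); print("glass",p(3,[(308,320)],.085))
print("long w1 bay corner lines",p(1,[(170,31),(257,31),(180,116),(260,117),(188,196),(265,197)],.01))
print("short w2",p(2,[(172,89),(258,86),(181,170),(262,167),(189,245),(268,242)],.01), "long end",p(2,[(172,24),(259,21)],.01))
E
```

```text
slick [[0.4276, -0.3006]]
bottle [[0.4354, 0.0262]]
tin [[0.4301, 0.1372]]
glass [[0.515, 0.5253]]
long w1 bay corner lines [[0.6636, -0.2951], [0.5691, -0.2927], [0.6601, -0.2044], [0.5692, -0.2022], [0.6597, -0.1109], [0.5674, -0.1096]]
short w2 [[0.6657, 0.0553], [0.5693, 0.0537], [0.6641, 0.1468], [0.5686, 0.1438], [0.6643, 0.2413], [0.5655, 0.2367]] long end [[0.66, -0.0128], [0.5658, -0.0134]]
```

View pics/heels.png

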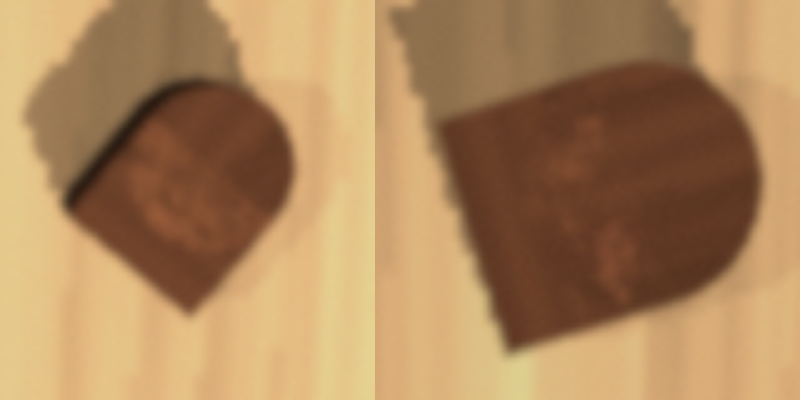

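```bash
python3 - <<'E'
from h import *
f=[pickle.load(open(f"w{i}.pkl","rb")) for i in (1,2,3)]
o=lambda x0,y0,dx,l:[(x0+(x-dx)/5,y0+y/5) for x,y in l]
for n,i,uv,z,L in (("small",0,o(340,105,0,[(70,207),(190,315),(275,110)]),.028,.046),("large",2,o(305,55,375,[(443,122),(508,352),(760,190)]),.034,.062)):
    a,b,r=back(f[i],uv,z)[:,:2]; m=(a+b)/2; d=b-a; w=np.linalg.norm(d); nn=np.array([-d[1],d[0]])/w
    if nn@(r-m)<0: nn=-nn
    print(n,"width",w.round(4),"len",(nn@(r-m)).round(4),"centre",(m+nn*L/2).round(4),"side normal ang",np.degrees(np.arctan2(d[1],d[0])).round(1))
E
```

```text
small width 0.036 len 0.0446 centre [ 0.4366 -0.1768] side normal ang 138.7
large width 0.0486 len 0.0592 centre [0.4665 0.2922] side normal ang 106.1
```

Measured sizes match the given ones (36.0 and 48.6 mm), so I grasp the large heel.

Call:
step_arm([
  [-0.01,-0.03,-0.03,-0.15,0.087],
  [-0.02,-0.05,-0.07,-0.3,0.087],
  [-0.0335,-0.078,-0.11,-0.45,0.087],
  [-0.0335,-0.078,-0.15,-0.6,0.087],
  [-0.0335,-0.078,-0.17,-0.75,0.087],
  [-0.0335,-0.078,-0.18,-0.9,0.087],
  [-0.0335,-0.078,-0.18,-1.05,0.087],
  [-0.0335,-0.078,-0.18,-1.18,0.087],
  [-0.0335,-0.078,-0.18,-1.29,0.087],
  [-0.0335,-0.078,-0.2,-1.29,0.087],
  [-0.0335,-0.078,-0.22,-1.29,0.087],
  [-0.0335,-0.078,-0.24,-1.29,0.087],
  [-0.0335,-0.078,-0.246,-1.29,0.087],
  [-0.0335,-0.078,-0.246,-1.29,0.087],
], newtons=25)

```text
t: 4.4
eef_pos: [0.4664, 0.2911, 0.0103]
ee_rot: [-3.141, -0.001, -2.861]
force: [-0.8, -0.2, 0.6]
width: 0.0871
gripper_force: 0.0
```

Call:
step_arm([
  [0,0,0,0,0.06],
  [0,0,0,0,0.04],
  [0,0,0,0,0.04],
  [0,0,0,0,0.04],
  [0,0,0,0,0.04],
  [0,0,0,0,0.04],
  [0,0,0,0,0.04],
])

```text
t: 5.1
eef_pos: [0.4665, 0.2921, 0.0108]
ee_rot: [3.142, 0.0, -2.861]
force: [-0.8, -0.7, 3.3]
width: 0.0499
gripper_force: 25.0
```

Call:
step_arm([
  [0,0,0.02,0,0.04],
  [0,0,0.06,0,0.04],
  [0.01,-0.02,0.1,0,0.04],
  [0.02,-0.06,0.12,0,0.04],
  [0.03,-0.11,0.12,0,0.04],
  [0.045,-0.155,0.12,0,0.04],
  [0.06,-0.2,0.12,0,0.04],
  [0.07,-0.245,0.12,0,0.04],
  [0.08,-0.29,0.12,0,0.04],
  [0.095,-0.335,0.12,0,0.04],
  [0.105,-0.38,0.12,0,0.04],
  [0.12,-0.425,0.12,0,0.04],
  [0.13,-0.47,0.12,0,0.04],
  [0.14,-0.505,0.12,0,0.04],
  [0.147,-0.53,0.1,0,0.04],
  [0.1495,-0.539,0.075,0,0.04],
  [0.1495,-0.539,0.05,0,0.04],
  [0.1495,-0.539,0.03,0,0.04],
  [0.1495,-0.539,0.03,0,0.04],
])

```text
t: 7.0
eef_pos: [0.6134, -0.2467, 0.0368]
ee_rot: [3.139, -0.006, -2.862]
force: [-1.3, 0.9, -1.4]
width: 0.0501
gripper_force: 25.0
```

```bash
python3 - <<'E'
from station import arm
from h import *
f=arm.grab_frame("side"); cv2.imwrite("pics/s1.png",cv2.resize(f["color"][150:300,240:400],None,fx=4,fy=4,interpolation=cv2.INTER_CUBIC)); print(arm.get_state()["eef_pos"],arm.get_state()["width"])
E
```

```text
[ 0.6147177  -0.24694526  0.03891125] 0.049677985732655645
```

View pics/s1.png

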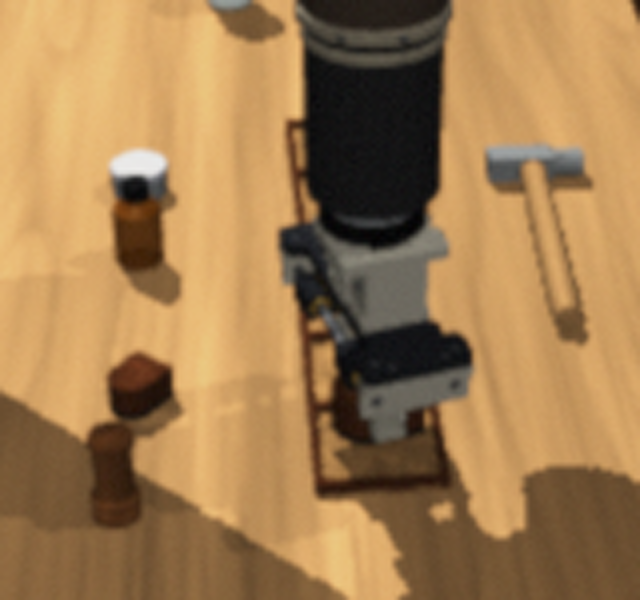

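The block hangs over the end bay (around (385,410) in the crop), square to it. Lower and release.

Call:
step_arm([
  [0,0,-0.01,0,0.04],
  [0,0,-0.02,0,0.04],
  [0,0,-0.0255,0,0.04],
  [0,0,-0.0255,0,0.04],
  [0,0,-0.0255,0,0.04],
])

```text
t: 7.55
eef_pos: [0.6161, -0.2469, 0.0151]
ee_rot: [-3.141, 0.0, -2.861]
force: [-0.4, -1.1, 0.0]
width: 0.0501
gripper_force: 25.0
```

Call:
step_arm([
  [0,0,0,0,0.06],
  [0,0,0,0,0.064],
  [0,0,0,0,0.064],
  [0,0,0.02,0,0.064],
  [0,0,0.05,0,0.07],
  [0,0.03,0.09,0.15,0.087],
  [-0.02,0.07,0.12,0.3,0.087],
  [-0.04,0.115,0.12,0.45,0.087],
  [-0.06,0.16,0.12,0.6,0.087],
  [-0.08,0.205,0.12,0.75,0.087],
  [-0.1,0.25,0.12,0.9,0.087],
  [-0.12,0.295,0.12,1.05,0.087],
  [-0.14,0.335,0.12,1.2,0.087],
  [-0.16,0.365,0.12,1.29,0.087],
  [-0.175,0.38,0.11,1.29,0.087],
  [-0.186,0.384,0.09,1.29,0.087],
  [-0.186,0.384,0.06,1.29,0.087],
  [-0.186,0.384,0.04,1.29,0.087],
  [-0.186,0.384,0.04,1.29,0.087],
])

```text
t: 9.45
eef_pos: [0.4284, 0.136, 0.0532]
ee_rot: [3.138, -0.003, -1.571]
force: [-0.4, 0.2, 0.1]
width: 0.0871
gripper_force: 0.0
```

Call:
step_arm([
  [0,0,-0.015,0,0.087],
  [0,0,-0.03,0,0.087],
  [0,0,-0.042,0,0.087],
  [0,0,-0.0455,0,0.087],
  [0,0,-0.0455,0,0.06],
  [0,0,-0.0455,0,0.045],
  [0,0,-0.0455,0,0.045],
  [0,0,-0.0455,0,0.045],
  [0,0,-0.0455,0,0.045],
  [0,0,-0.0455,0,0.045],
  [0,0,-0.0455,0,0.045],
])

```text
t: 10.55
eef_pos: [0.4302, 0.1371, 0.0099]
ee_rot: [-3.141, 0.0, -1.571]
force: [-1.5, -0.2, 6.2]
width: 0.0506
gripper_force: 25.0
```

Call:
step_arm([
  [0,0,0.02,0,0.045],
  [0,0,0.06,0,0.045],
  [0.02,-0.01,0.1,0,0.045],
  [0.05,-0.03,0.12,0,0.045],
  [0.08,-0.07,0.12,0,0.045],
  [0.105,-0.11,0.12,0,0.045],
  [0.125,-0.15,0.12,0,0.045],
  [0.145,-0.195,0.12,0,0.045],
  [0.165,-0.235,0.12,0,0.045],
  [0.178,-0.265,0.11,0,0.045],
  [0.184,-0.285,0.09,0,0.045],
  [0.185,-0.292,0.065,0,0.045],
  [0.185,-0.292,0.04,0,0.045],
  [0.185,-0.292,0.02,0,0.045],
  [0.185,-0.292,0.01,0,0.045],
  [0.185,-0.292,0.0045,0,0.045],
  [0.185,-0.292,0.0045,0,0.045],
  [0.185,-0.292,0.0045,0,0.045],
])

```text
t: 12.35
eef_pos: [0.6156, -0.1549, 0.0148]
ee_rot: [-3.14, -0.0, -1.57]
force: [0.1, 0.5, -1.8]
width: 0.0504
gripper_force: 25.0
```

Call:
step_arm([
  [0,0,0,0,0.06],
  [0,0,0,0,0.064],
  [0,0,0,0,0.064],
  [0,0,0.02,0,0.064],
  [0,0,0.05,0,0.07],
  [-0.01,0.01,0.09,0,0.087],
  [-0.04,0.04,0.12,0,0.087],
  [-0.07,0.08,0.12,0,0.087],
  [-0.1,0.115,0.12,0,0.087],
  [-0.13,0.145,0.12,0,0.087],
  [-0.155,0.17,0.12,0,0.087],
  [-0.172,0.178,0.12,0,0.087],
  [-0.1795,0.181,0.12,0,0.087],
  [-0.1795,0.181,0.11,0,0.087],
  [-0.1795,0.181,0.11,0,0.087],
])

```text
t: 13.85
eef_pos: [0.4354, 0.0256, 0.123]
ee_rot: [3.14, -0.0, -1.571]
force: [0.3, 0.6, -0.1]
width: 0.087
gripper_force: 0.0
```

```bash
python3 - <<'E'
from station import arm
from h import *
f=arm.grab_frame("side"); cv2.imwrite("pics/s2.png",cv2.resize(f["color"][150:300,240:400],None,fx=4,fy=4,interpolation=cv2.INTER_CUBIC)); pickle.dump(f,open("s2.pkl","wb"))
E
```

```text
(no output)
```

View pics/s2.png

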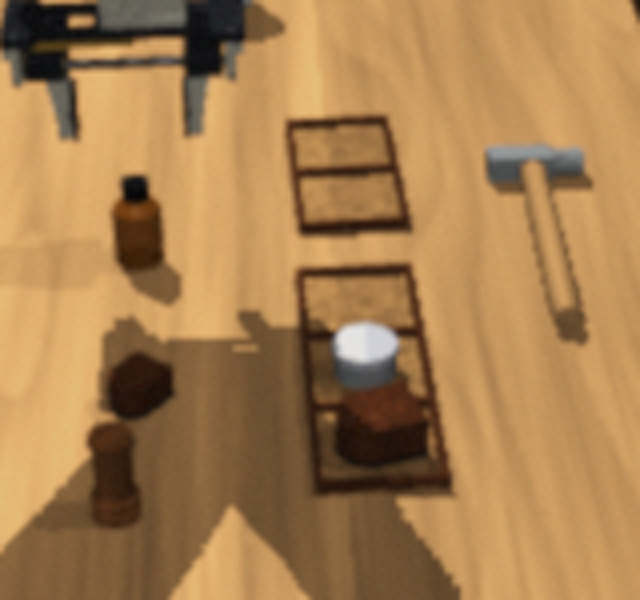

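Tin (366,343) and large heel (382,420) stand flat in the middle and end bays. Now the bottle.

Call:
step_arm([
  [0,0,-0.03,0,0.087],
  [0,0,-0.06,0,0.087],
  [0,0,-0.085,0,0.087],
  [0,0,-0.1,0,0.087],
  [0,0,-0.1055,0,0.087],
  [0,0,-0.1055,0,0.06],
  [0,0,-0.1055,0,0.038],
  [0,0,-0.1055,0,0.038],
  [0,0,-0.1055,0,0.038],
  [0,0,-0.1055,0,0.038],
  [0,0,-0.1055,0,0.036],
  [0,0,-0.1055,0,0.036],
], newtons=20)

```text
t: 15.1
eef_pos: [0.4355, 0.0261, 0.0189]
ee_rot: [-3.141, 0.0, -1.571]
force: [-0.4, 1.0, 4.4]
width: 0.0415
gripper_force: 20.0
```

Call:
step_arm([
  [0,0,0.02,0,0.036],
  [0,0,0.05,0,0.036],
  [0.02,-0.01,0.08,0,0.036],
  [0.05,-0.025,0.1,0,0.036],
  [0.085,-0.04,0.1,0,0.036],
  [0.12,-0.06,0.1,0,0.036],
  [0.15,-0.075,0.1,0,0.036],
  [0.17,-0.085,0.09,0,0.036],
  [0.1785,-0.089,0.07,0,0.036],
  [0.1785,-0.089,0.045,0,0.036],
  [0.1785,-0.089,0.025,0,0.036],
  [0.1785,-0.089,0.012,0,0.036],
  [0.1785,-0.089,0.005,0,0.036],
  [0.1785,-0.089,0.005,0,0.036],
  [0.1785,-0.089,0.005,0,0.036],
  [0.1785,-0.089,0.005,0,0.036],
])

```text
t: 16.7
eef_pos: [0.6145, -0.0628, 0.0243]
ee_rot: [-3.14, 0.0, -1.571]
force: [-0.9, 0.3, -0.3]
width: 0.0418
gripper_force: 20.0
```

Call:
step_arm([
  [0,0,0,0,0.05],
  [0,0,0,0,0.056],
  [0,0,0,0,0.056],
  [0,0,0.02,0,0.056],
  [0,0,0.05,0,0.06],
  [0,0,0.09,0,0.07],
  [-0.02,-0.01,0.12,-0.1,0.087],
  [-0.055,-0.03,0.12,-0.2,0.087],
  [-0.09,-0.05,0.12,-0.35,0.087],
  [-0.125,-0.075,0.12,-0.5,0.087],
  [-0.155,-0.095,0.12,-0.65,0.087],
  [-0.172,-0.11,0.1,-0.72,0.087],
  [-0.1775,-0.114,0.075,-0.72,0.087],
  [-0.1775,-0.114,0.05,-0.72,0.087],
  [-0.1775,-0.114,0.025,-0.72,0.087],
  [-0.1775,-0.114,0.02,-0.72,0.087],
])

```text
t: 18.3
eef_pos: [0.4347, -0.1771, 0.0416]
ee_rot: [3.139, -0.002, -2.291]
force: [-0.6, -0.2, -0.1]
width: 0.0867
gripper_force: 0.0
```

Call:
step_arm([
  [0,0,-0.012,0,0.087],
  [0,0,-0.025,0,0.087],
  [0,0,-0.035,0,0.087],
  [0,0,-0.035,0,0.087],
  [0,0,-0.035,0,0.06],
  [0,0,-0.035,0,0.03],
  [0,0,-0.035,0,0.03],
  [0,0,-0.035,0,0.03],
  [0,0,-0.035,0,0.03],
  [0,0,-0.035,0,0.03],
  [0,0,-0.035,0,0.03],
], newtons=25)

```text
t: 19.4
eef_pos: [0.4365, -0.177, 0.0086]
ee_rot: [-3.141, 0.0, -2.291]
force: [0.6, -0.3, 0.8]
width: 0.0365
gripper_force: 0.1
```

Call:
step_arm([
  [0,0,0,0,0.03],
  [0,0,0,0,0.03],
  [0,0,0,0,0.03],
])

```text
t: 19.7
eef_pos: [0.4365, -0.177, 0.0086]
ee_rot: [-3.142, -0.0, -2.291]
force: [-0.4, -0.7, 1.8]
width: 0.0359
gripper_force: 24.9
```

Call:
step_arm([
  [0,0,0.02,0,0.03],
  [0,0,0.06,0,0.03],
  [0.01,0.02,0.1,0.1,0.03],
  [0.02,0.06,0.12,0.2,0.03],
  [0.04,0.1,0.12,0.3,0.03],
  [0.06,0.145,0.12,0.4,0.03],
  [0.08,0.19,0.12,0.5,0.03],
  [0.105,0.23,0.12,0.6,0.03],
  [0.125,0.27,0.12,0.72,0.03],
  [0.145,0.31,0.12,0.72,0.03],
  [0.165,0.345,0.12,0.72,0.03],
  [0.176,0.364,0.1,0.72,0.03],
  [0.1795,0.369,0.075,0.72,0.03],
  [0.1795,0.369,0.05,0.72,0.03],
  [0.1795,0.369,0.03,0.72,0.03],
  [0.1795,0.369,0.015,0.72,0.03],
  [0.1795,0.369,0.0055,0.72,0.03],
  [0.1795,0.369,0.0055,0.72,0.03],
  [0.1795,0.369,0.0055,0.72,0.03],
])

```text
t: 21.6
eef_pos: [0.6163, 0.1921, 0.0144]
ee_rot: [-3.141, 0.0, -1.571]
force: [-0.3, -0.1, -0.2]
width: 0.0357
gripper_force: 25.0
```

Call:
step_arm([
  [0,0,0,0,0.045],
  [0,0,0,0,0.052],
  [0,0,0,0,0.052],
  [0,0,0.02,0,0.052],
  [0,0,0.05,0,0.06],
  [-0.02,-0.01,0.09,0,0.087],
  [-0.06,-0.03,0.12,0,0.087],
  [-0.09,-0.06,0.13,0,0.087],
  [-0.12,-0.1,0.13,0,0.087],
  [-0.14,-0.145,0.13,0,0.087],
  [-0.155,-0.19,0.13,0,0.087],
  [-0.165,-0.235,0.13,0,0.087],
  [-0.175,-0.28,0.13,0,0.087],
  [-0.182,-0.325,0.13,0,0.087],
  [-0.188,-0.37,0.13,0,0.087],
  [-0.188,-0.395,0.13,0,0.087],
  [-0.188,-0.4,0.13,0,0.087],
  [-0.188,-0.4,0.13,0,0.087],
  [-0.188,-0.4,0.13,0,0.087],
])

```text
t: 23.5
eef_pos: [0.428, -0.2075, 0.1441]
ee_rot: [-3.141, 0.0, -1.571]
force: [0.6, 0.3, 0.4]
width: 0.087
gripper_force: 0.0
```

```bash
python3 - <<'E'
from station import arm
from h import *
f=arm.grab_frame("wrist"); cv2.imwrite("pics/w4.png",f["color"]); pickle.dump(f,open("w4.pkl","wb")); print(proj(f,[[.4276,-.3006,.072]]),arm.get_state()["eef_pos"])
E
```

```text
[[321.37551441  63.26635264]] [ 0.4280507  -0.20726956  0.14416075]
```

View pics/w4.png

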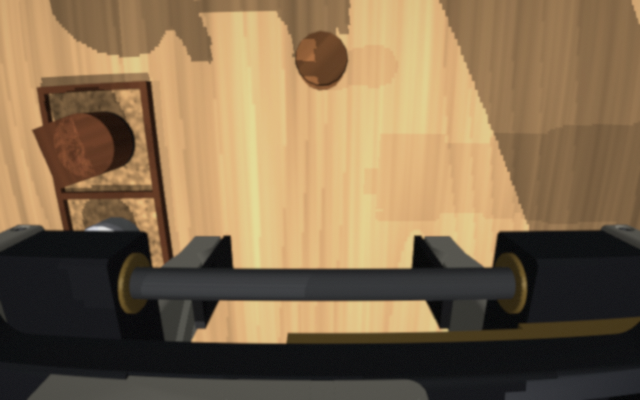

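The slicker knob is at (321.5,59), about 3 mm further right than estimated: y ≈ -0.304. The large heel sits inside its bay.

Call:
step_arm([
  [0,-0.03,0,0,0.087],
  [0,-0.06,0,0,0.087],
  [0,-0.085,0,0,0.087],
  [0,-0.096,-0.01,0,0.087],
  [0,-0.096,-0.04,0,0.087],
  [0,-0.096,-0.07,0,0.087],
  [0,-0.096,-0.1,0,0.087],
  [0,-0.096,-0.118,0,0.087],
  [0,-0.096,-0.1245,0,0.087],
  [0,-0.096,-0.1245,0,0.087],
  [0,-0.096,-0.1245,0,0.06],
  [0,-0.096,-0.1245,0,0.03],
  [0,-0.096,-0.1245,0,0.022],
  [0,-0.096,-0.1245,0,0.022],
  [0,-0.096,-0.1245,0,0.022],
  [0,-0.096,-0.1245,0,0.022],
  [0,-0.096,-0.1245,0,0.022],
  [0,-0.096,-0.1245,0,0.022],
  [0,-0.096,-0.1245,0,0.022],
  [0,-0.096,-0.1245,0,0.022],
], newtons=20)

```text
t: 25.55
eef_pos: [0.428, -0.304, 0.0196]
ee_rot: [-3.142, -0.0, -1.571]
force: [-0.1, 0.9, 1.6]
width: 0.032
gripper_force: 20.0
```

Call:
step_arm([
  [0,0,0.02,0,0.022],
  [0,0,0.06,0,0.022],
  [0.005,0.02,0.1,0,0.022],
  [0.01,0.06,0.12,0,0.022],
  [0.02,0.1,0.12,0,0.022],
  [0.03,0.145,0.12,0,0.022],
  [0.045,0.19,0.12,0,0.022],
  [0.065,0.235,0.12,0,0.022],
  [0.085,0.275,0.12,0,0.022],
  [0.11,0.315,0.12,0,0.022],
  [0.14,0.35,0.12,0,0.022],
  [0.165,0.38,0.12,0,0.022],
  [0.182,0.398,0.11,0,0.022],
  [0.1895,0.404,0.09,0,0.022],
  [0.1895,0.404,0.06,0,0.022],
  [0.1895,0.404,0.035,0,0.022],
  [0.1895,0.404,0.025,0,0.022],
  [0.1895,0.404,0.025,0,0.022],
])

```text
t: 27.35
eef_pos: [0.6164, 0.0995, 0.043]
ee_rot: [3.138, -0.001, -1.571]
force: [0.5, -0.8, 0.0]
width: 0.0319
gripper_force: 20.0
```

```bash
python3 - <<'E'
from station import arm
from h import *
f=arm.grab_frame("side"); cv2.imwrite("pics/s3.png",cv2.resize(f["color"][130:280,250:410],None,fx=4,fy=4,interpolation=cv2.INTER_CUBIC)); print(arm.get_state()["eef_pos"],arm.get_state()["width"])
E
```

```text
[0.6174203  0.09981974 0.04449231] 0.03143051147833935
```

View pics/s3.png

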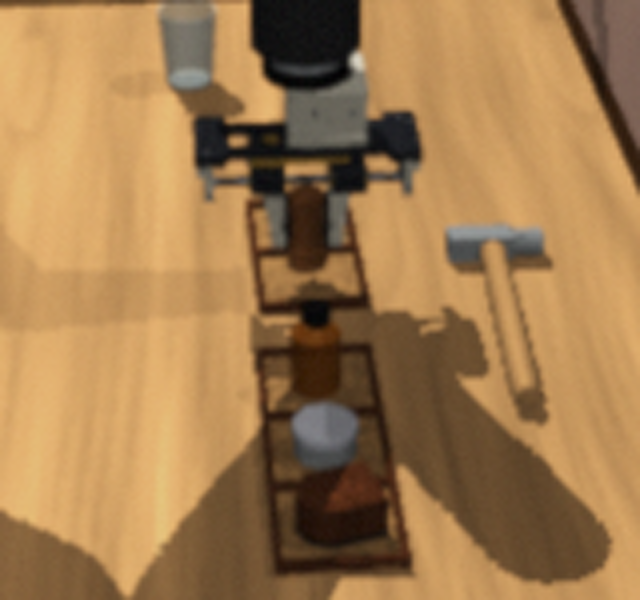

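The slicker hangs upright over its bay (305,235). Lower it, release, back off, and check from above.

Call:
step_arm([
  [0,0,-0.007,0,0.022],
  [0,0,-0.014,0,0.022],
  [0,0,-0.0195,0,0.022],
  [0,0,-0.0195,0,0.022],
  [0,0,-0.0195,0,0.022],
])

```text
t: 27.9
eef_pos: [0.6175, 0.1, 0.0251]
ee_rot: [3.142, -0.0, -1.571]
force: [0.2, 0.0, -1.7]
width: 0.0317
gripper_force: 20.0
```

Call:
step_arm([
  [0,0,0,0,0.036],
  [0,0,0,0,0.046],
  [0,0,0,0,0.052],
  [0,0,0,0,0.054],
  [0,0,0.02,0,0.054],
  [0,0,0.05,0,0.054],
  [0,0,0.09,0,0.06],
  [-0.02,0.02,0.13,0,0.087],
  [-0.04,0.06,0.17,0,0.087],
  [-0.06,0.1,0.2,0,0.087],
  [-0.07,0.13,0.21,0,0.087],
  [-0.07,0.15,0.21,0,0.087],
  [-0.07,0.15,0.21,0,0.087],
  [-0.07,0.15,0.21,0,0.087],
  [-0.07,0.15,0.21,0,0.087],
])

```text
t: 29.4
eef_pos: [0.5474, 0.2489, 0.234]
ee_rot: [3.14, -0.001, -1.572]
force: [-0.0, -0.2, 0.8]
width: 0.0868
gripper_force: 0.0
```

```bash
python3 - <<'E'
from station import arm
from h import *
f=arm.grab_frame("wrist"); cv2.imwrite("pics/w5.png",f["color"]); pickle.dump(f,open("w5.pkl","wb"))
f=arm.grab_frame("side"); pickle.dump(f,open("s5.pkl","wb"))
cv2.imwrite("pics/s5.png",f["color"])
a=cv2.imread("pics/w5.png")[:270,:480]; b=cv2.resize(f["color"][170:280,290:370],None,fx=3,fy=3,interpolation=cv2.INTER_CUBIC)[:270]
b=cv2.resize(f["color"][170:280,295:375],None,fx=2.4545,fy=2.4545,interpolation=cv2.INTER_CUBIC)[:270]
cv2.imwrite("pics/chk.png",np.hstack([a,b]))
E
```

```text
(no output)
```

View pics/chk.png

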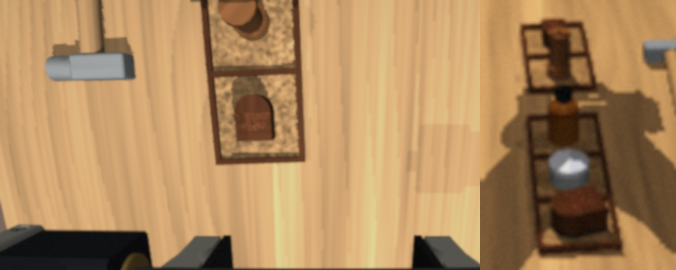

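All five stand upright in their own bays: small heel top centre at (255,117), slicker knob (238,9), short tray near edge (218,162)-(304,158), divider (215,72)-(299,69). I check the offsets numerically.

```bash
python3 - <<'E'
from h import *
f=pickle.load(open("w5.pkl","rb"))
p=lambda uv,z:back(f,uv,z).round(4)[:,:2].tolist()
print("small",p([(255,117)],.032),"knob",p([(238,9)],.076)); print("end",p([(218,162),(304,158)],.01),"div",p([(215,72),(299,69)],.01))
g=pickle.load(open("s5.pkl","rb"))
q=lambda uv,z:back(g,[(295+(x-480)/2.4545,170+y/2.4545) for x,y in uv],z).round(4)[:,:2].tolist()
print("knob",q([(554,26)],.076),"cap",q([(565,92)],.082),"tin",q([(569,161)],.032),"large",q([(579,203)],.038))
print("long corners",q([(527,116),(600,113),(622,246),(541,252)],.01),"short",q([(522,25),(582,22),(595,88),(530,91)],.01))
E
```

```text
small [[0.613, 0.194]] knob [[0.6155, 0.1037]]
end [[0.66, 0.2428], [0.566, 0.2389]] div [[0.6567, 0.1488], [0.5699, 0.1469]]
knob [[0.6121, 0.1109]] cap [[0.6159, -0.0754]] tin [[0.6154, -0.1585]] large [[0.621, -0.2523]]
long corners [[0.5672, -0.0198], [0.6673, -0.0192], [0.6677, -0.3009], [0.5729, -0.3053]] short [[0.5688, 0.2354], [0.6624, 0.2383], [0.666, 0.0451], [0.5738, 0.0436]]
```

```bash
python3 -c "
from station import arm
print(arm.job_done())"
```

```text
the job is handed in; nothing more can be done
None
```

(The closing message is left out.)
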